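# Walk the heavy battery pack up to its charging station

## Robot

A 6-joint arm with a two-finger parallel gripper is mounted at the origin on the work surface. World frame = base frame: x ahead of the robot, y to its left, z up, the work surface at z = 0. Lengths are in m, angles in rad, forces in N, time in s.
With the tool pointing down it reaches from about 0.325 to 0.9 m from the base axis. Payload 3.5 kg.
Tool frame: the origin (TCP) lies on the centre line of the jaws, within the pads' length; the fingertips stand 25 mm ahead of it and the grasp point (between the pads) lies 6 mm ahead of it; z points along the fingers, y is the line along which they close (so a half turn about z gives the same grasp; the last joint's range is limited). The gripper opens to 85 mm and grips with 20 to 120 N. Pads are 22 mm wide; open, the fingers measure 114 mm over their backs; the gripper's body (76 mm by 85 mm) begins 54 mm behind the grasp point. The pads swing forward as they close: fully open they stand 13 mm farther back than shut.
Start: joints at [-1.247, 0.276, -0.026, 1.268, 0, 1.467], TCP at [0.259, -0.569, 0.227] pointing down, gripper open.
Joint ranges: [-3.12, 3.12], [-0.85, 1.88], [-1.08, 1.24], [-1.95, 2.15], [-1.57, 1.53], [-3.14, 3.14]. Speed limits (rad/s): [2.57, 2.57, 3.14, 3.14, 3.14, 3.14].

## Interface

Orientations are given as a unit quaternion [w, x, y, z].
In Python, from station import env, optics gives the robot as it stands.
- The arm moves only by the tool step_arm, never from a script. Its arguments are lists of equal length, an entry for each row: "xyz": the shift along the tool's x, y, z scaled (see below), a list of three; "angular": the turn, a rotation vector about the tool's x, y, z scaled (see below), a list of three; "fingers": the opening, from 0 (shut) to 1 (fully open). In form: {"xyz": [[x, y, z], ...], "angular": [[wx, wy, wz], ...], "fingers": [fingers, ...]}. A call has 1 to 10 rows; each row shifts and turns the commanded pose from where the row before left it, along the tool's axes as they then stand; what a row does not reach is not made up. The controller multiplies each number of a shift by 0.03 m and each number of a turn by 5 degrees. A row lasts 1/10 s, in which the tool goes at most 50 mm and 8.59 degrees, less where a joint would pass 70% of its speed; a pose out of reach is approached as far as the arm can. A call with a number of a shift or a turn outside -1 to 1 is refused whole. A call with a gripper value outside its range is refused whole. The fingers move at their own pace and stop on an object; "newtons" is the grip in N (left out, the last holds). Time passes only in rows, so rows that do not move let the fingers close. It gives the time, the measured TCP pose, the force, the opening and the grip force at its end, in the units of the state.
- env.get_obs(): the state, without advancing time (a new reading comes with each control period).
- optics.camera(name): name is "scene" or "side" or "wrist"; returns the picture (480x640x3 uint8, red, green, blue); there is no depth.
- optics.camera_model(name): a dict with "K" (3x3 intrinsics, pixels), "extrinsics" (4x4, takes a point from world to camera coordinates). Camera axes: x right, y up, looking along -z (the intrinsics and any distortion apply to the point x, -y, -z); pixel columns grow to the right and rows downward; lengths in m; the calibration is good to about 2 mm. A picture is of the moment at which its call begins: read the wrist's pose just before it. camera_model takes no time and is no camera call; for the wrist camera it gives the pose at the moment of the call.
- env.job_done(): hands the job in; it is judged then, once.
Trained networks look in the newest picture that a camera, given by its name, has taken for a name from the list of things; names that differ only in an ending like _2 or _b are one class to them, and where a whole thing is asked for, a point or a joint stands for the part that bears it (a point fixed in the world has none). Each returns a list of dicts, best first, with "score" (0 to 1); they miss things now and then, are a little off and sometimes report something else, mostly with a low value. They report only what shows in the picture. A call takes as long as a camera call. They do not tell look-alikes from the thing itself.
- optics.regions_of(camera, thing): "pixels" (480x640 bool, what is visible of it) and "extent" ([left, top, width, height] in pixels, round what is visible of it).
The state is a dict: "time": time; "joint_pos": joint angles; "qd": joint speeds; "joint_efforts": joint torques, N m; "position": TCP position; "orientation": TCP orientation; "force": force on the tool from outside, world axes, zero at the start; "ft_torque": the same for the moment, N m; "opening": finger opening in m; "gripper_force": force on a finger pad.
Only numpy, scipy, OpenCV 4.12 (cv2) and the standard library are available. Lean on these libraries where they do the work, as an engineer would, in place of code of your own. Each camera call takes 0.05 s, during which the arm holds its last target. There are 200 camera calls.

## Task

The long battery pack on the optician's bench is too heavy to carry: walk it forward to the charging station straight ahead of it by pushing alternate ends of its near long side, first the left end (as seen from the robot) until that end clearly leads by about 15 degrees, then the right end until that one leads by about 15 degrees, and so on. Finish with the pack square against the station's front face and centred on it, and let go. Keep the pack flat on the bench, and do not shift the short pack.

Things in the scene. Friction and masses are not known exactly. Their poses are not given: they have to be found in the camera images.
- battery: Long battery pack to be walked: loose grey steel box, black ends, rubber feet; 92 mm deep (x), 200 long (y), 55 high, about 1.3 kg. An end yields to a steady 3-8 N (more if struck) and the pack swings about its other end. Origin: centre of its underside; x points away from the robot to the station, y to its left end. Starts 150-175 mm short of the station, nearly centred and square: room for swings of 15 to 20 degrees, hardly more.
- battery_aim (a point): Not an object: an imaginary point that shows where the long pack is heading, 200 mm from the pack's middle along its +x axis, 30 mm above the bench. When the left end leads it swings to the robot's right, when the right end leads to the left.
- station: Charging station, fixed at the far side: white box, black top, 300 mm long (y), 110 deep (x), 75 high, brass contacts mid-front. Origin: foot of its front face (towards the robot), mid-length; x points into the station, square to the face, away from the robot; y to the robot's left. With the pack square against it, the pack's origin is 46 mm in front of this one.
- small_pack: Short battery pack, a bystander to be left alone: same make, but only 110 mm long (y), 92 deep (x), 55 high, loose, 0.75 kg, standing about 0.24 m left or right of the long pack's lane. Origin: centre of its underside. On the other side lies a low grey lens tray.
Mind the look-alikes: they are no part of the job. What is shaped like the battery but blue, red or turquoise is not meant.

How it is judged:
By the outcome, as a careful person would: the job done as asked, in the order asked, and still so for the second after the job is handed in, with the robot touching nothing.
It also fails if it takes over 61 s, if anything falls off the work surface, if the arm or the gripper's body presses on something with over 40 N, if the wrist force passes 120 N, or if a joint passes its speed limit or range.

## Working session

There is one attempt and no reset: what is moved stays moved. The work goes in short steps, Python scripts to look and compute and a tool call to move; the robot and the scene stay as the last step left them, time stands still between calls to the robot, and variables do not carry over. Pictures are saved under pics/ and viewed, at most 10 in all, crops included, and the job is handed in when it is done.

Besides the shell and the picture viewer there is one more tool, called after "Emit:" by a JSON object that holds its "op" and its "data". step_arm: Moves the arm, as the interface text tells. Its arguments: {"type":"object","properties":{"xyz":{"type":"array","items":{"type":"array","items":{"type":"number","minimum":-1,"maximum":1}}},"angular":{"type":"array","items":{"type":"array","items":{"type":"number","minimum":-1,"maximum":1}}},"fingers":{"type":"array","items":{"type":"number"}},"newtons":{"type":"number"}},"required":["xyz","angular","fingers"]}

```bash
mkdir -p pics; ls; python3 - <<'E'
from station import env, optics
import cv2, numpy as np
for n in ["scene","side"]:
    im=optics.camera(n); cv2.imwrite(f"pics/{n}0.png",im[:,:,::-1])
    m=optics.camera_model(n); print(n,{k:np.round(v,4).tolist() if not isinstance(v,str) else v for k,v in m.items()})
    for t in ["battery","station","small_pack"]:
        print(t,[(round(float(r["score"]),2),r["extent"]) for r in optics.regions_of(n,t)])
o=env.get_obs(); print(o["time"],o["position"],o["orientation"])
E
```

```text
pics
scene {'K': [[439.6525, 0.0, 324.8077], [0.0, 439.6525, 232.7827], [0.0, 0.0, 1.0]], 'extrinsics': [[0.8166, 0.5772, -0.0018, -0.3763], [-0.4512, 0.6401, 0.6219, 0.2282], [0.3601, -0.507, 0.7831, -1.3697], [0.0, 0.0, 0.0, 1.0]]}
battery [(0.96, [143.2, 207.5, 54.6, 79.5]), (0.71, [333.4, 183.1, 74.6, 70.3]), (0.64, [200.9, 313.4, 67.7, 108.7]), (0.62, [329.3, 102.8, 66.2, 51.5]), (0.6, [294.2, 148.9, 34.4, 60.6])]
station [(0.83, [402.2, 220.8, 107.8, 111.6])]
small_pack [(0.74, [417.4, 163.0, 49.6, 49.4])]
side {'K': [[471.2434, 0.0, 315.346], [0.0, 471.2434, 239.9589], [0.0, 0.0, 1.0]], 'extrinsics': [[-0.821, -0.5706, 0.0198, 0.3733], [0.4065, -0.5598, 0.722, -0.267], [-0.4009, 0.6008, 0.6916, -1.034], [0.0, 0.0, 0.0, 1.0]]}
battery [(0.9, [197.3, 352.6, 110.8, 103.1]), (0.84, [348.1, 145.6, 58.0, 51.9]), (0.72, [309.9, 273.8, 49.2, 82.3]), (0.7, [224.1, 229.6, 80.2, 67.4]), (0.6, [461.2, 223.2, 35.4, 32.0])]
station [(0.73, [139.6, 172.5, 114.3, 89.2])]
small_pack [(0.77, [138.0, 269.4, 68.2, 59.9])]
0.4 [ 0.25867541 -0.56882189  0.22702692] [-1.79652228e-04  9.77316758e-01  2.11782720e-01 -3.10831995e-05]
```

View pics/scene0.png

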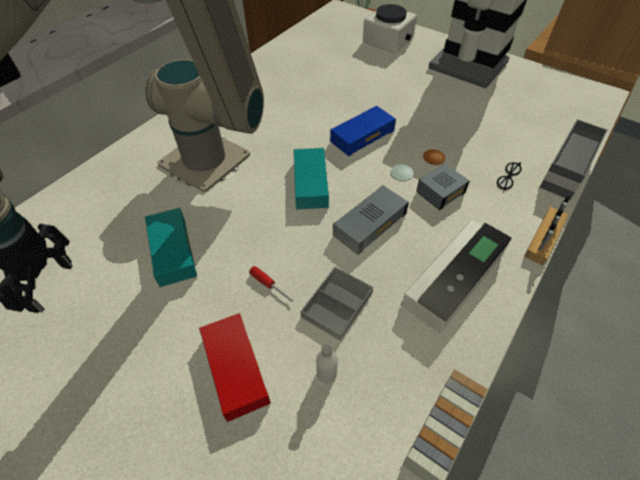

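View pics/side0.png

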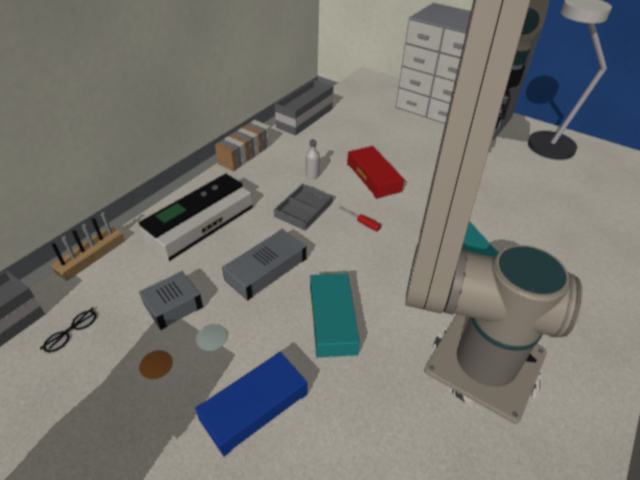

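The look-alikes in the scene picture are blue (363,130), turquoise (310,178) and (170,246), red (234,366), and the short grey pack (443,186). The long grey pack with black ends is at (370,218) in scene and (265,262) in side. The station is at (457,275) in scene, with the lens tray at (337,300).

```bash
cat > h.py <<'E'
from station import env, optics
import cv2, numpy as np
from scipy.optimize import least_squares
S={"battery":(.092,.2,.055),"station":(.11,.3,.075),"small_pack":(.092,.11,.055)}
A=np.linspace(0,2*np.pi,24,endpoint=False); D=np.c_[np.cos(A),np.sin(A)]
def proj(m,P):
    c=P@m["extrinsics"][:3,:3].T+m["extrinsics"][:3,3]; c=c*[1,-1,-1]
    u=c@m["K"].T; return u[:,:2]/u[:,2:]
def box(t,p):
    d,l,h=S[t]; x0=0 if t=="station" else -d/2
    P=np.array([[x,y,z] for x in(x0,x0+d) for y in(-l/2,l/2) for z in(0,h)])
    c,s=np.cos(p[2]),np.sin(p[2]); R=np.array([[c,-s,0],[s,c,0],[0,0,1]])
    return P@R.T+[p[0],p[1],0]
def fit(t,p0,cams=("scene","side"),snap=True):
    obs=[]
    for n in cams:
        if snap: im=optics.camera(n)
        m=optics.camera_model(n); c=proj(m,box(t,p0)).mean(0)
        best=None
        for r in optics.regions_of(n,t):
            e=r["extent"]; d=np.hypot(e[0]+e[2]/2-c[0],e[1]+e[3]/2-c[1])
            if d<40 and (best is None or d<best[0]): best=(d,r)
        if best is None: print("miss",n); continue
        v,u=np.nonzero(best[1]["pixels"]); Q=np.c_[u,v]
        obs.append((n,m,(Q@D.T).max(0)))
    f=lambda p:np.concatenate([(proj(m,box(t,p))@D.T).max(0)-s for _,m,s in obs])
    r=least_squares(f,p0,loss="soft_l1",f_scale=1.5,x_scale=[.01,.01,.05])
    print(t,[o[0] for o in obs],np.round(r.x[:2],4),"yaw deg",round(np.degrees(r.x[2]),2),"rms px",round(np.sqrt(np.mean(f(r.x)**2)),2)); return r.x
def ray(n,uv,z=0.):
    m=optics.camera_model(n); E=m["extrinsics"]; R=E[:3,:3]
    d=R.T@(np.linalg.inv(m["K"])@[uv[0],uv[1],1]*[1,-1,-1]); o=-R.T@E[:3,3]
    return o+d*(z-o[2])/d[2]
E
python3 - <<'E'
from h import *
im=optics.camera("scene"); optics.camera("side")
b0=ray("scene",(370,218),.03); s0=ray("scene",(425,262),.03); k0=ray("scene",(443,186),.03)
print(b0,s0,k0,"tray",ray("scene",(337,300)),"turq",ray("scene",(310,178),.03))
yaw=np.arctan2(*(s0-b0)[[1,0]])
b=fit("battery",[*b0[:2],yaw],snap=False); s=fit("station",[*s0[:2],yaw],snap=False); k=fit("small_pack",[*k0[:2],yaw],snap=False)
c,q=np.cos(s[2]),np.sin(s[2]); d=b[:2]-s[:2]; print("rel",c*d[0]+q*d[1],-q*d[0]+c*d[1],np.degrees(b[2]-s[2]))
cv2.imwrite("pics/crop.png",cv2.resize(im[140:340,290:530,::-1],None,fx=3,fy=3))
E
```

```text
[0.55952985 0.07073804 0.03      ] [0.74631359 0.02708215 0.03      ] [0.66687806 0.29293708 0.03      ] tray [ 0.61915271 -0.17305154  0.        ] turq [0.33730839 0.10042492 0.03      ]
battery ['scene', 'side'] [0.5604 0.0702] yaw deg -9.36 rms px 1.45
station ['scene', 'side'] [0.769  0.0478] yaw deg -6.57 rms px 2.26
small_pack ['scene', 'side'] [0.6635 0.2912] yaw deg -16.91 rms px 1.72
rel -0.20986719162802522 -0.0016832213960696514 -2.785042627855151
```

View pics/crop.png

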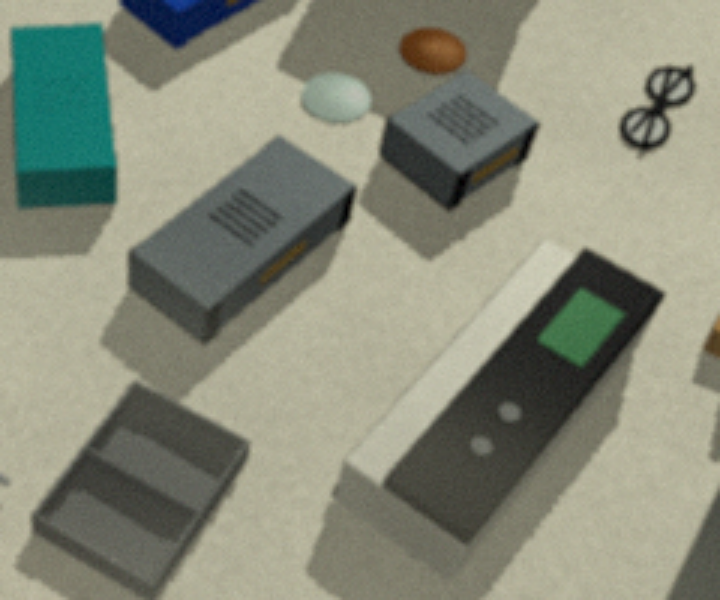

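The crop shows the long grey pack (black ends, brass contact towards the station), free of obstacles in its lane. The gap is about 164 mm, which matches the description. I turn the tool so that x points left and y points forward in the station frame, shut the fingers and travel.

Emit:
{"op": "step_arm", "data": {"xyz": [[0,0,0],[0,0,0],[0,0,0],[0,0,0],[0,0,0],[0,0,0],[0,0,0],[0,0,0],[0,0,0],[0,0,0]], "angular": [[0,0,-1],[0,0,-1],[0,0,-1],[0,0,-1],[0,0,-1],[0,0,-1],[0,0,-1],[0,0,-1],[0,0,-1],[0,0,-1]], "fingers": [0,0,0,0,0,0,0,0,0,0]}}

```text
time: 1.8
position: [0.2587, -0.569, 0.2272]
orientation: [0.0, 0.795, 0.606, -0.0]
force: [0.4, 1.2, 0.5]
opening: -0.0003
gripper_force: 0.0
```

Emit:
{"op": "step_arm", "data": {"xyz": [[0,0,0],[0,0,0],[1,0.2,0],[1,0.2,0],[1,0.2,0],[1,0.2,0],[1,0.2,0],[1,0.2,0],[1,0.2,0],[1,0.2,0]], "angular": [[0,0,-1],[0,0,-0.8],[0,0,0],[0,0,0],[0,0,0],[0,0,0],[0,0,0],[0,0,0],[0,0,0],[0,0,0]], "fingers": [0,0,0,0,0,0,0,0,0,0]}}

```text
time: 2.8
position: [0.334, -0.3348, 0.2274]
orientation: [0.0, 0.746, 0.665, 0.0]
force: [0.3, -0.5, 0.5]
opening: 0.0004
gripper_force: 0.0
```

Emit:
{"op": "step_arm", "data": {"xyz": [[1,0.2,0],[1,0.2,0],[1,0.2,0],[1,0.2,0],[1,0.2,0],[1,0.2,0],[1,0.2,0],[1,0.2,0],[1,0.2,0],[1,0.2,0]], "angular": [[0,0,0],[0,0,0],[0,0,0],[0,0,0],[0,0,0],[0,0,0],[0,0,0],[0,0,0],[0,0,0],[0,0,0]], "fingers": [0,0,0,0,0,0,0,0,0,0]}}

```text
time: 3.8
position: [0.4279, -0.0435, 0.2275]
orientation: [0.0, 0.746, 0.666, 0.0]
force: [0.8, -0.5, -0.3]
opening: -0.0
gripper_force: 0.0
```

Emit:
{"op": "step_arm", "data": {"xyz": [[1,0.17,0],[1,0.17,0],[1,0.17,0],[1,0.17,0],[1,0.17,0],[1,0.17,0],[1,0.17,0],[0,0,0]], "angular": [[0,0,0],[0,0,0],[0,0,0],[0,0,0],[0,0,0],[0,0,0],[0,0,0],[0,0,0]], "fingers": [0,0,0,0,0,0,0,0]}}

```text
time: 4.6
position: [0.488, 0.1625, 0.2274]
orientation: [-0.0, 0.745, 0.667, 0.001]
force: [-0.6, -0.6, 0.5]
opening: -0.0002
gripper_force: 0.0
```

```bash
python3 - <<'E'
from h import *
S0=(0.769,0.0478,np.radians(-6.57)); B0=(0.5604,.0702,np.radians(-9.36))
ims=[]
s=fit("station",S0); b=fit("battery",B0,snap=False)
for c in ("scene","side"):
    fit("station",S0,(c,),False); fit("battery",B0,(c,),False)
w=optics.camera("wrist")
for t in S: print(t,[(round(float(r["score"]),2),r["extent"]) for r in optics.regions_of("wrist",t)])
for n in ("scene","side"):
    im=optics.camera(n)[:,:,::-1].copy(); m=optics.camera_model(n)
    for t,p in(("station",s),("battery",b)):
        cv2.polylines(im,[cv2.convexHull(np.round(proj(m,box(t,p))*8).astype(np.int32))],True,(0,0,255),1,shift=3)
    ims.append(im[120:360,100:540] if n=="side" else im[140:380,200:640])
cv2.imwrite("pics/ov.png",np.vstack([cv2.resize(i,None,fx=1.25,fy=1.25) for i in ims]))
cv2.imwrite("pics/w.png",w[:,:,::-1]); print(env.get_obs()["position"])
E
```

```text
station ['scene', 'side'] [0.769  0.0474] yaw deg -6.3 rms px 3.85
battery ['scene', 'side'] [0.5604 0.0704] yaw deg -9.36 rms px 1.45
station ['scene'] [0.7671 0.0509] yaw deg -6.84 rms px 2.6
battery ['scene'] [0.5585 0.0739] yaw deg -9.14 rms px 1.28
station ['side'] [0.7783 0.0406] yaw deg -1.22 rms px 3.67
battery ['side'] [0.5625 0.0674] yaw deg -9.91 rms px 1.22
battery [(0.67, [8.8, 157.5, 258.4, 225.9]), (0.59, [0.4, 0.0, 147.4, 84.0])]
station [(0.68, [596.1, 211.3, 41.8, 234.8])]
small_pack [(0.55, [447.9, 0.0, 175.1, 83.6])]
[0.48697825 0.15971575 0.22722286]
```

View pics/ov.png

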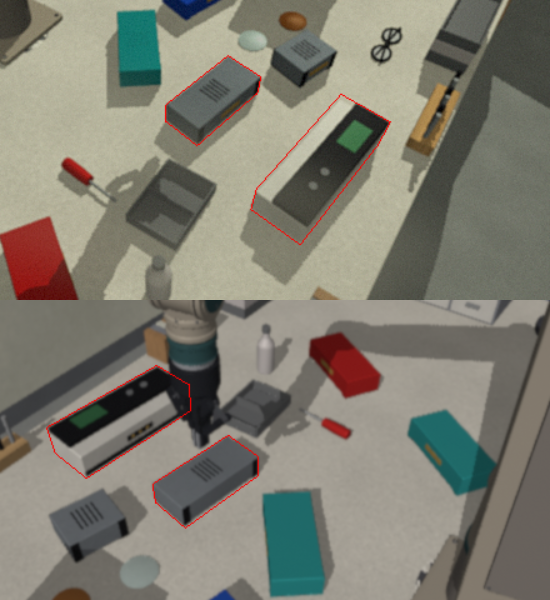

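View pics/w.png

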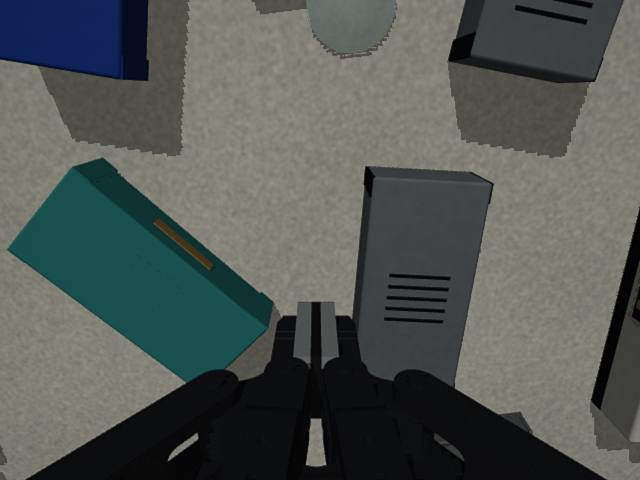

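```bash
cat >> h.py <<'E'
ST=np.array([0.769,0.0476,np.radians(-6.6)])
def rel(p):
    c,s=np.cos(ST[2]),np.sin(ST[2]); d=np.asarray(p[:2])-ST[:2]; return np.array([c*d[0]+s*d[1],-s*d[0]+c*d[1]])
def show(b0,cams=("scene","side")):
    b=fit("battery",b0,cams); r=rel(b); a=b[2]-ST[2]; t=rel(env.get_obs()["position"])
    ux=np.array([np.cos(a),np.sin(a)]); uy=np.array([-ux[1],ux[0]])
    print("PACK rel mm",np.round(r*1e3,1),"yaw",round(np.degrees(a),1),"gap lead",round(1e3*-(r+.046*ux+.1*uy*np.sign(-a))[0],1))
    for n,s in(("L",1),("R",-1)): print(" push",n,np.round(1e3*(r-.046*ux+s*.085*uy),1),"end",np.round(1e3*(r-.046*ux+s*.1*uy),1))
    print("TCP rel mm",np.round(t*1e3,1),"z",env.get_obs()["position"][2],"t",env.get_obs()["time"],"F",np.round(env.get_obs()["force"],1)); return b
E
python3 - <<'E'
from h import *
b=show((0.5604,.0702,np.radians(-9.36)))
for uv in((272,300),(373,181),(490,185)): print(uv,np.round(1e3*rel(ray("wrist",uv,.055)),1))
print(np.round(1e3*rel(ray("wrist",(632,435),.075)),1),np.round(1e3*rel(ray("wrist",(594,405),0)),1))
E
```

```text
battery ['scene', 'side'] [0.5607 0.0705] yaw deg -9.5 rms px 1.26
PACK rel mm [-209.6   -1.2] yaw -2.9 gap lead 158.6
 push L [-251.2   86. ] end [-250.4  101. ]
 push R [-259.8  -83.7] end [-260.6  -98.7]
TCP rel mm [-293.1   79.1] z 0.22717340581412102 t 5.6 F [ 0.3  0.2 -0. ]
(272, 300) [-329.7   -1.2]
(373, 181) [-250.2   98.7]
(490, 185) [-161.6   95.6]
[ -16.2 -122.4] [   3.4 -153.9]
```

Emit:
{"op": "step_arm", "data": {"xyz": [[0.1,0,1],[0,0,1],[0,0,1],[0,0,1],[0,0,1],[0,0,0.8],[0,0,0.27],[0,0.2,0],[0,0.2,0],[0,0.2,0]], "angular": [[0,0,0],[0,0,0],[0,0,0],[0,0,0],[0,0,0],[0,0,0],[0,0,0],[0,0,0],[0,0,0],[0,0,0]], "fingers": [0,0,0,0,0,0,0,0,0,0]}}

```text
time: 6.6
position: [0.5077, 0.161, 0.0469]
orientation: [0.001, 0.746, 0.666, 0.002]
force: [0.3, -0.3, 0.3]
opening: -0.0003
gripper_force: 0.0
```

Emit:
{"op": "step_arm", "data": {"xyz": [[0,0.1,0],[0,0.1,0],[0,0.1,0],[0,0.12,0],[0,0.12,0],[0,0.12,0],[0,0.12,0],[0,0.12,0],[0,0.12,0],[0,0.12,0]], "angular": [[0,0,0],[0,0,0],[0,0,0],[0,0,0],[0,0,0],[0,0,0],[0,0,0],[0,0,0],[0,0,0],[0,0,0]], "fingers": [0,0,0,0,0,0,0,0,0,0]}}

```text
time: 7.6
position: [0.5338, 0.1581, 0.0445]
orientation: [-0.005, 0.746, 0.666, -0.003]
force: [-10.2, 3.4, 8.0]
opening: -0.0002
gripper_force: 8.1
```

```bash
python3 - <<'E'
from h import *
show((0.57,.0702,np.radians(-15)))
E
```

```text
battery ['scene', 'side'] [0.5687 0.0669] yaw deg -12.79 rms px 1.8
PACK rel mm [-201.2   -3.9] yaw -6.2 gap lead 144.7
 push L [-237.8   85.6] end [-236.2  100.5]
 push R [-256.1  -83.4] end [-257.7  -98.3]
TCP rel mm [-244.9   82.8] z 0.04451520755632929 t 7.8 F [-7.7  3.4  6.2]
```

Emit:
{"op": "step_arm", "data": {"xyz": [[0,0.1,0],[0,0.11,0],[0,0.11,0],[0,0.11,0],[0,0.11,0],[0,0.11,0],[0,0.11,0],[0,0.11,0],[0,0.11,0],[0,0.1,0]], "angular": [[0,0,0],[0,0,0],[0,0,0],[0,0,0],[0,0,0],[0,0,0],[0,0,0],[0,0,0],[0,0,0],[0,0,0]], "fingers": [0,0,0,0,0,0,0,0,0,0]}}

```text
time: 8.8
position: [0.5664, 0.1544, 0.0445]
orientation: [-0.004, 0.746, 0.666, -0.003]
force: [-9.7, 4.8, 8.1]
opening: -0.0001
gripper_force: 8.2
```

```bash
python3 - <<'E'
from h import *
show((0.58,.0652,np.radians(-20)))
E
```

```text
battery ['scene', 'side'] [0.587  0.0595] yaw deg -20.81 rms px 1.57
PACK rel mm [-182.2   -9.1] yaw -14.2 gap lead 113.1
 push L [-205.9   84.6] end [-202.3   99.1]
 push R [-247.7  -80.2] end [-251.3  -94.8]
TCP rel mm [-212.5   82.8] z 0.04447290679761937 t 9.0 F [-7.8  2.8  5.9]
```

Emit:
{"op": "step_arm", "data": {"xyz": [[0,0.1,0],[0,0.05,0],[0,-0.8,0],[-0.5,-0.8,0],[-1,-0.8,0],[-1,0,0],[-1,0,0],[-1,0,0],[-1,0,0],[-0.2,0,0]], "angular": [[0,0,0],[0,0,0],[0,0,0],[0,0,0],[0,0,0],[0,0,0],[0,0,0],[0,0,0],[0,0,0],[0,0,0]], "fingers": [0,0,0,0,0,0,0,0,0,0]}}

```text
time: 10.0
position: [0.4849, -0.0114, 0.0452]
orientation: [0.0, 0.747, 0.664, -0.0]
force: [-0.6, 0.0, 0.9]
opening: 0.0001
gripper_force: 0.0
```

```bash
python3 - <<'E'
from h import *
show((0.587,.0595,np.radians(-21.6)))
E
```

```text
battery ['scene', 'side'] [0.5891 0.0612] yaw deg -23.47 rms px 1.6
PACK rel mm [-180.2   -7.1] yaw -16.9 gap lead 107.2
 push L [-199.6   87.6] end [-195.2  101.9]
 push R [-248.9  -75.1] end [-253.3  -89.5]
TCP rel mm [-275.7  -88.4] z 0.04510354185540326 t 10.2 F [0.4 0.7 0.5]
```

Emit:
{"op": "step_arm", "data": {"xyz": [[0,0.15,0],[0,0.15,0],[0,0.1,0],[-0.03,0.12,-0.03],[-0.03,0.12,-0.03],[-0.03,0.12,-0.03],[-0.03,0.12,-0.02],[-0.03,0.12,0],[-0.03,0.12,0],[-0.03,0.12,0]], "angular": [[0,0,0],[0,0,0],[0,0,0],[0,0,0],[0,0,0],[0,0,0],[0,0,0],[0,0,0],[0,0,0],[0,0,0]], "fingers": [0,0,0,0,0,0,0,0,0,0]}}

```text
time: 11.2
position: [0.5208, -0.0199, 0.0481]
orientation: [-0.0, 0.746, 0.665, -0.001]
force: [-4.1, -1.1, -3.3]
opening: -0.0
gripper_force: 2.0
```

Emit:
{"op": "step_arm", "data": {"xyz": [[-0.02,0.12,0],[-0.02,0.12,0],[-0.02,0.12,0],[-0.02,0.12,0],[-0.02,0.12,0],[-0.02,0.12,0],[-0.02,0.12,0],[-0.02,0.12,0],[-0.02,0.12,0],[-0.02,0.1,0]], "angular": [[0,0,0],[0,0,0],[0,0,0],[0,0,0],[0,0,0],[0,0,0],[0,0,0],[0,0,0],[0,0,0],[0,0,0]], "fingers": [0,0,0,0,0,0,0,0,0,0]}}

```text
time: 12.2
position: [0.556, -0.0295, 0.0484]
orientation: [-0.0, 0.746, 0.666, 0.0]
force: [-3.7, 0.3, -1.9]
opening: 0.0001
gripper_force: 1.9
```

```bash
python3 - <<'E'
from h import *
show((0.61,.0595,np.radians(-6.6)))
E
```

```text
battery ['scene', 'side'] [0.6213 0.0605] yaw deg -7.09 rms px 1.56
PACK rel mm [-148.2   -4.2] yaw -0.5 gap lead 101.3
 push L [-193.4   81.2] end [-193.3   96.2]
 push R [-194.9  -88.8] end [-195.  -103.8]
TCP rel mm [-202.  -100.9] z 0.048873733753013265 t 12.4 F [-2.3  0.7 -1.9]
```

Emit:
{"op": "step_arm", "data": {"xyz": [[-0.04,0.11,-0.02],[-0.04,0.11,-0.02],[-0.04,0.11,-0.02],[-0.04,0.11,0],[-0.04,0.11,0],[-0.04,0.11,0],[-0.04,0.11,0],[-0.04,0.11,0],[-0.04,0.11,0],[-0.04,0.11,0]], "angular": [[0,0,0],[0,0,0],[0,0,0],[0,0,0],[0,0,0],[0,0,0],[0,0,0],[0,0,0],[0,0,0],[0,0,0]], "fingers": [0,0,0,0,0,0,0,0,0,0]}}

```text
time: 13.4
position: [0.589, -0.0459, 0.051]
orientation: [0.001, 0.746, 0.665, 0.001]
force: [-0.0, -0.2, 0.6]
opening: -0.0003
gripper_force: 0.0
```

```bash
python3 - <<'E'
from h import *
show((0.635,.0595,np.radians(2)))
E
```

```text
battery ['scene', 'side'] [0.6318 0.0567] yaw deg 0.62 rms px 2.22
PACK rel mm [-137.3   -6.8] yaw 7.2 gap lead 79.1
 push L [-193.6   71.8] end [-195.5   86.7]
 push R [-172.3  -96.9] end [-170.4 -111.8]
TCP rel mm [-168.6 -113.5] z 0.05093583824875923 t 13.6 F [1.3 0.  2. ]
```

Emit:
{"op": "step_arm", "data": {"xyz": [[-0.2,-0.5,0],[0,-0.8,0],[0.95,0,0.1],[0,0,0]], "angular": [[0,0,0],[0,0,0],[0,0,0],[0,0,0]], "fingers": [0,0,0,0]}}

```text
time: 14.0
position: [0.5491, -0.0164, 0.0466]
orientation: [-0.001, 0.746, 0.666, -0.0]
force: [-0.2, -1.0, 0.0]
opening: -0.0001
gripper_force: 0.0
```

```bash
python3 - <<'E'
from h import *
b=show((0.635,.0595,np.radians(2)))
for c in ("scene","side"): fit("battery",b,(c,),False)
E
```

```text
miss scene
battery ['side'] [0.6344 0.0535] yaw deg -0.63 rms px 1.63
PACK rel mm [-134.4   -9.7] yaw 6.0 gap lead 78.3
 push L [-189.    70.1] end [-190.6   85. ]
 push R [-171.3  -99. ] end [-169.8 -113.9]
TCP rel mm [-208.9  -91. ] z 0.047321929919957456 t 14.2 F [-0.1 -0.   0.7]
miss sceneTraceback (most recent call last):
  File "<stdin>", line 3, in <module>
  File "h.py", line 27, in fit
    r=least_squares(f,p0,loss="soft_l1",f_scale=1.5,x_scale=[.01,.01,.05])
    return func(*args, **kwargs)
    vector_fun = VectorFunction(
        fun_wrapped,
    ...<6 lines>...
        workers=workers
    )
    self._update_fun()
    ~~~~~~~~~~~~~~~~^^
    self.f = self.fun_wrapped(xp_copy(self.x))
             ~~~~~~~~~~~~~~~~^^^^^^^^^^^^^^^^^
    return np.atleast_1d(self.fun(x))
                         ~~~~~~~~^^^
    return self.f(x, *self.args, **self.kwargs)
           ~~~~~~^^^^^^^^^^^^^^^^^^^^^^^^^^^^^^
  File "h.py", line 26, in <lambda>
    f=lambda p:np.concatenate([(proj(m,box(t,p))@D.T).max(0)-s for _,m,s in obs])
               ~~~~~~~~~~~~~~^^^^^^^^^^^^^^^^^^^^^^^^^^^^^^^^^^^^^^^^^^^^^^^^^^^^
ValueError: need at least one array to concatenate
```

Emit:
{"op": "step_arm", "data": {"xyz": [[-0.2,0.3,0],[0,0.3,0],[0,0.2,0],[0,0.12,0],[0,0.12,-0.02],[0,0.12,-0.02],[0,0.12,0],[0,0.12,0],[-0.02,0.12,0],[-0.02,0.12,0]], "angular": [[0,0,0],[0,0,0],[0,0,0],[0,0,0],[0,0,0],[0,0,0],[0,0,0],[0,0,0],[0,0,0],[0,0,0]], "fingers": [0,0,0,0,0,0,0,0,0,0]}}

```text
time: 15.25
position: [0.595, -0.0307, 0.0469]
orientation: [-0.003, 0.746, 0.666, -0.003]
force: [-6.7, 0.4, 2.0]
opening: 0.0001
gripper_force: 3.1
```

```bash
python3 - <<'E'
from h import *
show((0.64,.0565,np.radians(5)))
E
```

```text
battery ['scene', 'side'] [0.6429 0.0582] yaw deg 4.83 rms px 2.2
PACK rel mm [-126.5   -4. ] yaw 11.4 gap lead 61.5
 push L [-188.4   70.2] end [-191.4   84.9]
 push R [-154.7  -96.4] end [-151.7 -111.1]
TCP rel mm [-162.8  -97.9] z 0.04703530831374683 t 15.45 F [-5.8 -0.3 -0.6]
```

Emit:
{"op": "step_arm", "data": {"xyz": [[-0.02,0.1,0],[-0.02,0.1,0],[-0.02,0.1,0],[-0.02,0.1,0],[0,0.05,0],[0,-0.4,0],[0,-0.8,0],[0,-0.8,0]], "angular": [[0,0,0],[0,0,0],[0,0,0],[0,0,0],[0,0,0],[0,0,0],[0,0,0],[0,0,0]], "fingers": [0,0,0,0,0,0,0,0]}}

```text
time: 16.25
position: [0.5543, -0.0286, 0.0498]
orientation: [0.002, 0.746, 0.666, 0.002]
force: [-0.5, 0.6, -0.4]
opening: -0.0003
gripper_force: 0.0
```

```bash
python3 - <<'E'
from h import *
show((0.645,.0565,np.radians(8)))
E
```

```text
battery ['scene', 'side'] [0.6517 0.0564] yaw deg 8.94 rms px 1.5
PACK rel mm [-117.5   -4.7] yaw 15.5 gap lead 46.4
 push L [-184.6   64.9] end [-188.7   79.3]
 push R [-139.1  -98.9] end [-135.1 -113.4]
TCP rel mm [-205.  -100.3] z 0.04963675103223058 t 16.45 F [ 0.3  0.  -0.5]
```

Emit:
{"op": "step_arm", "data": {"xyz": [[0.5,-0.5,0],[1,-0.2,0.13],[1,0,0],[1,0,0],[1,0,0],[1,0,0],[0.3,0,0],[0,0.3,0],[0,0.3,0],[0,0.2,0]], "angular": [[0,0,0],[0,0,0],[0,0,0],[0,0,0],[0,0,0],[0,0,0],[0,0,0],[0,0,0],[0,0,0],[0,0,0]], "fingers": [0,0,0,0,0,0,0,0,0,0]}}

```text
time: 17.45
position: [0.5771, 0.143, 0.0448]
orientation: [0.001, 0.747, 0.665, 0.001]
force: [-0.1, 0.7, 0.4]
opening: 0.0004
gripper_force: 0.0
```

Emit:
{"op": "step_arm", "data": {"xyz": [[0,0.12,0],[0.02,0.12,-0.02],[0.03,0.12,-0.03],[0.03,0.12,-0.03],[0.03,0.12,-0.03],[0.03,0.12,-0.02],[0.03,0.12,0],[0.03,0.12,0],[0.03,0.12,0],[0.03,0.12,0]], "angular": [[0,0,0],[0,0,0],[0,0,0],[0,0,0],[0,0,0],[0,0,0],[0,0,0],[0,0,0],[0,0,0],[0,0,0]], "fingers": [0,0,0,0,0,0,0,0,0,0]}}

```text
time: 18.45
position: [0.6121, 0.1482, 0.0484]
orientation: [-0.0, 0.746, 0.666, 0.0]
force: [-3.3, 1.6, -2.5]
opening: -0.0001
gripper_force: 1.9
```

```bash
python3 - <<'E'
from h import *
show((0.66,.0565,np.radians(0)))
E
```

```text
battery ['scene', 'side'] [0.6681 0.054 ] yaw deg 1.91 rms px 1.47
PACK rel mm [-101.    -5.2] yaw 8.5 gap lead 40.7
 push L [-159.1   72.1] end [-161.3   86.9]
 push R [-133.9  -96.1] end [-131.7 -110.9]
TCP rel mm [-166.6   81.6] z 0.04886838642539651 t 18.65 F [-2.9  0.8 -0.5]
```

Emit:
{"op": "step_arm", "data": {"xyz": [[0.03,0.11,-0.03],[0.03,0.11,-0.03],[0.03,0.11,-0.02],[0.03,0.11,-0.02],[0.03,0.11,0],[0.03,0.11,0],[0.03,0.11,0],[0.02,0.11,0],[0.02,0.11,0],[0.02,0.11,0]], "angular": [[0,0,0],[0,0,0],[0,0,0],[0,0,0],[0,0,0],[0,0,0],[0,0,0],[0,0,0],[0,0,0],[0,0,0]], "fingers": [0,0,0,0,0,0,0,0,0,0]}}

```text
time: 19.65
position: [0.6458, 0.1521, 0.0513]
orientation: [-0.0, 0.746, 0.666, -0.0]
force: [-0.4, -0.4, 0.3]
opening: 0.0
gripper_force: 0.0
```

```bash
python3 - <<'E'
from h import *
show((0.68,.0545,np.radians(-6)))
E
```

```text
battery ['scene', 'side'] [0.6699 0.0548] yaw deg -0.36 rms px 1.49
PACK rel mm [-99.2  -4.3] yaw 6.2 gap lead 42.6
 push L [-154.2   75.2] end [-155.8   90.1]
 push R [-135.7  -93.8] end [-134.1 -108.7]
TCP rel mm [-134.7   89.7] z 0.051345787786225644 t 19.85 F [-0.8  0.2 -1. ]
```

Emit:
{"op": "step_arm", "data": {"xyz": [[0.2,-0.5,0],[0,-0.9,0],[-0.52,0,0.14],[0,0.2,0],[0,0.12,0],[0,0.12,-0.02],[0.02,0.12,-0.02],[0.02,0.12,-0.02],[0.02,0.12,0],[0.02,0.12,0]], "angular": [[0,0,0],[0,0,0],[0,0,0],[0,0,0],[0,0,0],[0,0,0],[0,0,0],[0,0,0],[0,0,0],[0,0,0]], "fingers": [0,0,0,0,0,0,0,0,0,0]}}

```text
time: 20.85
position: [0.6274, 0.1474, 0.0482]
orientation: [-0.003, 0.746, 0.666, -0.002]
force: [-7.0, 1.3, 3.3]
opening: 0.0001
gripper_force: 3.6
```

Emit:
{"op": "step_arm", "data": {"xyz": [[0.02,0.12,0],[0.02,0.12,0],[0.02,0.12,0],[0.02,0.12,0],[0.02,0.12,0],[0.02,0.12,0]], "angular": [[0,0,0],[0,0,0],[0,0,0],[0,0,0],[0,0,0],[0,0,0]], "fingers": [0,0,0,0,0,0]}}

```text
time: 21.45
position: [0.6491, 0.1487, 0.0482]
orientation: [-0.003, 0.746, 0.666, -0.002]
force: [-7.0, 2.4, 2.9]
opening: 0.0001
gripper_force: 3.8
```

```bash
python3 - <<'E'
from h import *
show((0.68,.0545,np.radians(-6)))
E
```

```text
miss side
battery ['scene'] [0.6843 0.0556] yaw deg -9.69 rms px 1.32
PACK rel mm [-85.   -1.8] yaw -3.1 gap lead 33.7
 push L [-126.4   85.6] end [-125.6  100.6]
 push R [-135.5  -84.2] end [-136.3  -99.2]
TCP rel mm [-129.8   86.8] z 0.048226612384444444 t 21.65 F [-5.6  2.3  2.4]
```

Emit:
{"op": "step_arm", "data": {"xyz": [[0.01,0.11,-0.02],[0.01,0.11,-0.02],[0.01,0.11,-0.02],[0.01,0.11,0],[0.01,0.11,0],[0.01,0.11,0],[0,0.11,0]], "angular": [[0,0,0],[0,0,0],[0,0,0],[0,0,0],[0,0,0],[0,0,0],[0,0,0]], "fingers": [0,0,0,0,0,0,0]}}

```text
time: 22.35
position: [0.6783, 0.1466, 0.0521]
orientation: [0.002, 0.746, 0.665, 0.002]
force: [0.3, -0.5, 0.7]
opening: 0.0001
gripper_force: 0.0
```

```bash
python3 - <<'E'
from h import *
show((0.69,.0545,np.radians(-15)))
E
```

```text
miss side
battery ['scene'] [0.6954 0.0531] yaw deg -16.38 rms px 1.93
PACK rel mm [-73.7  -3. ] yaw -9.8 gap lead 11.4
 push L [-104.6   88.6] end [-102.   103.4]
 push R [-133.5  -78.9] end [-136.   -93.7]
TCP rel mm [-102.5   87.9] z 0.05186076714221905 t 22.55 F [-0.  -0.1 -0.1]
```

```bash
python3 - <<'E'
from h import *
a=optics.camera("wrist"); b=optics.camera("side")[130:330,150:420]
cv2.imwrite("pics/w2.png",np.hstack([cv2.resize(a,(400,300)),cv2.resize(b,(400,300))])[:,:,::-1])
E
```

```text
(no output)
```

View pics/w2.png

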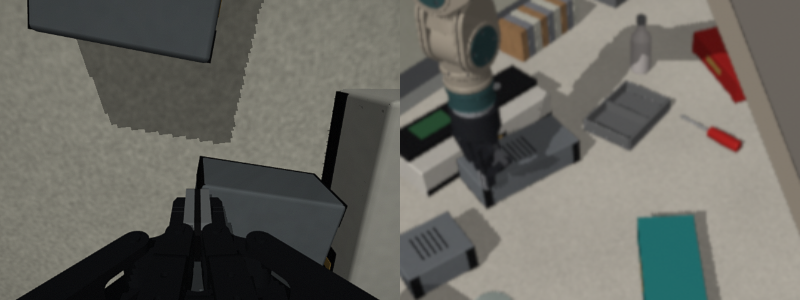

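```bash
python3 - <<'E'
from h import *
P=[rel(ray("wrist",(u*1.6,v*1.6),z))*1e3 for u,v,z in((205,187,.055),(345,206,.055),(200,157,0.003),(315,174,0.003))]
print(np.round(P,1)); print([np.degrees(np.arctan2(*(P[i+1]-P[i])[::-1])) for i in(0,2)],[np.linalg.norm(P[i+1]-P[i]) for i in(0,2)])
print(np.round(1e3*rel(ray("wrist",(337*1.6,93*1.6),.075)),1))
E
```

```text
[[ -99.3   98.3]
 [ -13.8   85.4]
 [-101.7   97.7]
 [ -10.    83.2]]
[np.float64(-8.603903866278273), np.float64(-9.0004627683385)] [np.float64(86.47408026749127), np.float64(92.85954639314063)]
[-40.5 155.9]
```

The wrist view shows the fingers at the pack's near-left corner, (200,157)–(205,187), with zero force. They probably rode up near the top edge, so I back off and go lower.

Emit:
{"op": "step_arm", "data": {"xyz": [[0,-0.5,0],[0,-1,0],[-0.2,0,0.35],[0,0,0.35],[0,0,0],[0,0.3,0],[0,0.3,0],[0,0.2,0],[0,0.1,0]], "angular": [[0,0,0],[0,0,0],[0,0,0],[0,0,0],[0,0,0],[0,0,0],[0,0,0],[0,0,0],[0,0,0]], "fingers": [0,0,0,0,0,0,0,0,0]}}

```text
time: 23.55
position: [0.6589, 0.1429, 0.0303]
orientation: [0.001, 0.746, 0.665, 0.001]
force: [0.0, 0.8, -0.9]
opening: -0.0003
gripper_force: 0.0
```

```bash
python3 - <<'E'
from h import *
show((0.695,.0535,np.radians(-16)))
E
```

```text
battery ['scene', 'side'] [0.6977 0.0491] yaw deg -15.46 rms px 1.55
PACK rel mm [-71.   -6.7] yaw -8.9 gap lead 10.2
 push L [-103.4   84.4] end [-101.1   99.2]
 push R [-129.6  -83.6] end [-131.9  -98.4]
TCP rel mm [-122.4   81.9] z 0.029784963896982927 t 23.75 F [-0.  -0.4  0.1]
```

Emit:
{"op": "step_arm", "data": {"xyz": [[0,0.12,0],[0,0.12,0],[0,0.1,0],[0,0.1,0],[0,0.1,0]], "angular": [[0,0,0],[0,0,0],[0,0,0],[0,0,0],[0,0,0]], "fingers": [0,0,0,0,0]}}

```text
time: 24.25
position: [0.6689, 0.1422, 0.0295]
orientation: [-0.003, 0.746, 0.666, -0.002]
force: [-9.1, 2.5, 6.1]
opening: -0.0002
gripper_force: 4.5
```

```bash
python3 - <<'E'
from h import *
show((0.695,.0535,np.radians(-16)))
E
```

```text
battery ['scene', 'side'] [0.7001 0.048 ] yaw deg -17.05 rms px 1.94
PACK rel mm [-68.5  -7.5] yaw -10.5 gap lead 5.1
 push L [-98.3  84.4] end [-95.6  99.2]
 push R [-129.2  -82.8] end [-131.9  -97.5]
TCP rel mm [-109.4   82.5] z 0.029485721532837024 t 24.45 F [-6.5  2.1  4.6]
```

Emit:
{"op": "step_arm", "data": {"xyz": [[0,0.1,0],[0,0.1,0],[0,0,0]], "angular": [[0,0,0],[0,0,0],[0,0,0]], "fingers": [0,0,0]}}

```text
time: 24.75
position: [0.6706, 0.1422, 0.0292]
orientation: [-0.007, 0.746, 0.666, -0.005]
force: [-17.6, 3.4, 12.6]
opening: -0.0002
gripper_force: 9.0
```

```bash
python3 - <<'E'
from h import *
show((0.70,.0535,np.radians(-18)))
E
```

```text
battery ['scene', 'side'] [0.702  0.0462] yaw deg -17.06 rms px 1.89
PACK rel mm [-66.4  -9.1] yaw -10.5 gap lead 3.0
 push L [-96.2  82.8] end [-93.5  97.6]
 push R [-127.1  -84.4] end [-129.8  -99.1]
TCP rel mm [-108.6   82.6] z 0.029235327308758947 t 24.95 F [-16.8   4.   12.5]
```

Emit:
{"op": "step_arm", "data": {"xyz": [[0,-0.5,0],[0,-1,0],[-0.9,-0.3,0],[-1,0,0],[-1,0,0],[-1,0,0],[-1,0,0],[-0.6,0,0],[0,0.2,0],[0,0.2,0]], "angular": [[0,0,0],[0,0,0],[0,0,0],[0,0,0],[0,0,0],[0,0,0],[0,0,0],[0,0,0],[0,0,0],[0,0,0]], "fingers": [0,0,0,0,0,0,0,0,0,0]}}

```text
time: 25.95
position: [0.6176, -0.0188, 0.0297]
orientation: [-0.001, 0.747, 0.665, -0.001]
force: [-8.5, -0.4, 5.2]
opening: 0.0002
gripper_force: 4.1
```

Emit:
{"op": "step_arm", "data": {"xyz": [[0,0.15,0],[0,0.12,0],[0,0.12,0],[-0.02,0.12,0],[-0.02,0.12,0],[-0.02,0.12,0],[-0.02,0.12,0],[-0.02,0.12,0],[-0.02,0.12,0],[-0.02,0.12,0]], "angular": [[0,0,0],[0,0,0],[0,0,0],[0,0,0],[0,0,0],[0,0,0],[0,0,0],[0,0,0],[0,0,0],[0,0,0]], "fingers": [0,0,0,0,0,0,0,0,0,0]}}

```text
time: 26.95
position: [0.6511, -0.0256, 0.0284]
orientation: [-0.003, 0.746, 0.666, -0.003]
force: [-7.1, -0.8, 2.2]
opening: -0.0004
gripper_force: 3.4
```

```bash
python3 - <<'E'
from h import *
show((0.71,.0455,np.radians(-10)))
E
```

```text
battery ['scene', 'side'] [0.721  0.0523] yaw deg -6.11 rms px 3.14
PACK rel mm [-48.2  -0.8] yaw 0.5 gap lead 1.4
 push L [-95.   83.8] end [-95.1  98.8]
 push R [-93.5 -86.2] end [ -93.4 -101.2]
TCP rel mm [-107.5  -86.3] z 0.028426586456588552 t 27.15 F [-4.3 -1.6 -1.2]
```

Emit:
{"op": "step_arm", "data": {"xyz": [[0,0.08,0],[0,-0.6,0],[0.5,-0.6,0],[1,0,0],[1,0,0],[0.3,0,0],[0,0.3,0],[0,0.3,0]], "angular": [[0,0,0],[0,0,0],[0,0,0],[0,0,0],[0,0,0],[0,0,0],[0,0,0],[0,0,0]], "fingers": [0,0,0,0,0,0,0,0]}}

```text
time: 27.95
position: [0.6499, 0.0583, 0.03]
orientation: [0.0, 0.746, 0.666, 0.0]
force: [0.0, 0.2, -0.0]
opening: 0.0
gripper_force: 0.0
```

```bash
python3 - <<'E'
from h import *
b=show((0.72,.0525,np.radians(-6)))
for c in("scene","side"):
  try: fit("battery",b,(c,),False)
  except Exception: pass
E
```

```text
battery ['scene', 'side'] [0.7195 0.0535] yaw deg -6.8 rms px 2.9
PACK rel mm [-49.8   0.2] yaw -0.2 gap lead 3.5
 push L [-95.5  85.4] end [-95.5 100.4]
 push R [-96.1 -84.6] end [-96.2 -99.6]
TCP rel mm [-120.    -4.3] z 0.029759953516598416 t 28.15 F [ 0.  -0.6 -0.7]
battery ['scene'] [0.7155 0.0584] yaw deg -6.69 rms px 2.43
battery ['side'] [0.7242 0.0489] yaw deg -6.79 rms px 3.18
```

Emit:
{"op": "step_arm", "data": {"xyz": [[0,0.2,0],[0,0.1,0],[0,0.1,0],[0,0.1,0],[0,0,0]], "angular": [[0,0,0],[0,0,0],[0,0,0],[0,0,0],[0,0,0]], "fingers": [0,0,0,0,0]}}

```text
time: 28.75
position: [0.6628, 0.0565, 0.0297]
orientation: [-0.001, 0.746, 0.666, -0.001]
force: [-2.1, -0.2, 2.5]
opening: -0.0003
gripper_force: 1.3
```

Emit:
{"op": "step_arm", "data": {"xyz": [[0,0.05,0],[0,0,0]], "angular": [[0,0,0],[0,0,0]], "fingers": [0,0]}}

```text
time: 28.95
position: [0.6629, 0.0565, 0.0296]
orientation: [-0.001, 0.746, 0.666, -0.002]
force: [-6.3, 0.1, 4.2]
opening: 0.0002
gripper_force: 3.0
```

Emit:
{"op": "step_arm", "data": {"xyz": [[0,0.1,0],[0,0.1,0],[0,0,0]], "angular": [[0,0,0],[0,0,0],[0,0,0]], "fingers": [0,0,0]}}

```text
time: 29.25
position: [0.6629, 0.0565, 0.0293]
orientation: [-0.006, 0.746, 0.666, -0.006]
force: [-19.0, 1.8, 14.7]
opening: 0.0001
gripper_force: 9.2
```

Emit:
{"op": "step_arm", "data": {"xyz": [[0,-0.5,0],[0,-1,0],[0,-1,-0.3],[0,-0.5,-1],[0,-0.5,-1],[0,0,-1],[0,0,-1],[0,0,-1],[0,0,-1],[0,0,0]], "angular": [[0,0,0],[0,0,0],[0,0,0],[0,0,0],[0,0,0],[0,0,0],[0,0,0],[0,0,0],[0,0,0],[0,0,0]], "fingers": [0,0,0,0,0,0,0,0,0,0]}}

```text
time: 30.25
position: [0.5708, 0.0677, 0.2244]
orientation: [0.004, 0.746, 0.666, 0.004]
force: [0.8, 0.1, 1.2]
opening: -0.0001
gripper_force: 0.0
```

```bash
python3 - <<'E'
from h import *
b=show((0.72,.0525,np.radians(-6)))
a=optics.camera("wrist"); c=optics.camera("side")[120:340,100:340]
cv2.imwrite("pics/w3.png",a[:,:,::-1]); cv2.imwrite("pics/s3.png",cv2.resize(c[:,:,::-1],None,fx=2.5,fy=2.5))
np.save("wm.npy",{k:v for k,v in optics.camera_model("wrist").items()},allow_pickle=True)
E
```

```text
battery ['scene', 'side'] [0.7224 0.0503] yaw deg -5.63 rms px 3.2
PACK rel mm [-46.6  -2.7] yaw 1.0 gap lead -1.1
 push L [-94.   81.5] end [-94.3  96.5]
 push R [-91.1 -88.4] end [ -90.9 -103.4]
TCP rel mm [-203.9   -3.4] z 0.2176017569990939 t 30.45 F [ 0.2 -0.4  0.6]
```

View pics/w3.png

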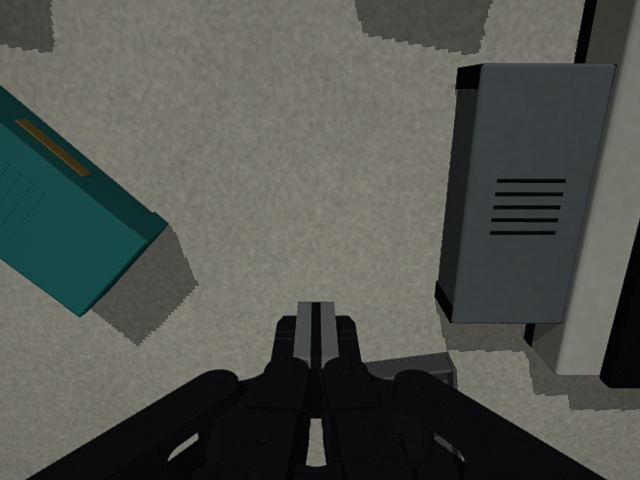

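View pics/s3.png

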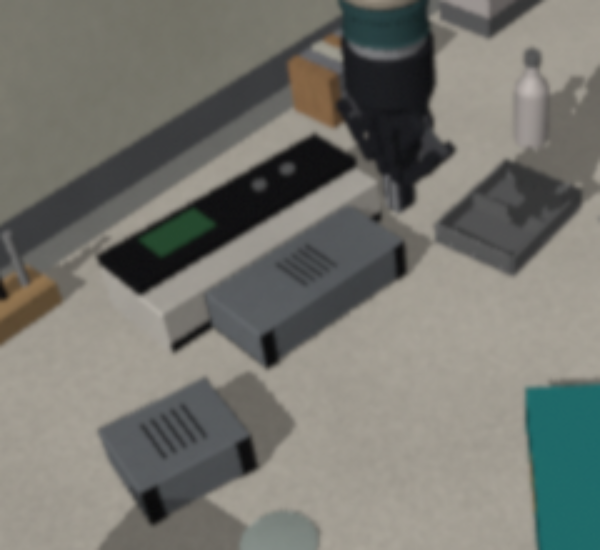

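```bash
python3 - <<'E'
from h import *
for n,u,v,z in(("packNL",482,64,.055),("packNR",454,322,.055),("packFL",616,65,.055),("packFR",562,322,.055),("stNRtop",557,374,.075),("stFoot",527,343,0),("stFrontFootL",577,63,0),("packNRbot",436,296,.003)):
    print(n,np.round(1e3*rel(ray("wrist",(u,v),z)),1))
s=fit("station",ST); 
E
```

```text
packNL [-93.8  97.4]
packNR [-92.  -98.4]
packFL [-4.1 96.8]
packFR [ -4.  -98.2]
stNRtop [ -12.2 -133.8]
stFoot [   1.9 -153.4]
stFrontFootL [  0.6 101.2]
packNRbot [ -92.8 -101. ]
station ['scene', 'side'] [0.7689 0.0475] yaw deg -6.61 rms px 2.03
```

```bash
python3 - <<'E'
from h import *
for n,u,v in(("footL",175,350),("footR",380,217)): print(n,np.round(1e3*rel(ray("side",(u/2.5+100,v/2.5+120),0)),1))
for n,u,v in(("packNLbot",268,366),("packNRbot",402,277)): print(n,np.round(1e3*rel(ray("side",(u/2.5+100,v/2.5+120),0.003)),1))
# wrist w2: station left foot, pixels (335,93)x1.6 needs old pose: shift TCP only (same orientation)
m=optics.camera_model("wrist"); R=m["extrinsics"][:3,:3]; o=-R.T@m["extrinsics"][:3,3]
now=np.array(env.get_obs()["position"]); old=np.array([.6783,.1466,.0521]); o2=o+old-now
d=R.T@(np.linalg.inv(m["K"])@[335*1.6,93*1.6,1]*[1,-1,-1])
for z in(0,.01,.075): p=o2+d*(z-o2[2])/d[2]; print(z,np.round(1e3*rel(p),1))
# wrist now: regions
optics.camera("wrist")
for t in("battery","station"):
    for r in optics.regions_of("wrist",t): print(t,round(float(r["score"]),2),r["extent"])
E
```

```text
footL [  2.4 142.7]
footR [   4.5 -151.9]
packNLbot [-89.7  93.3]
packNRbot [-93.2 -94.5]
0 [ -1.  146.6]
0.01 [ -6.1 147.8]
0.075 [-39.1 156. ]
battery 0.92 [1.7, 83.0, 162.2, 235.0]
battery 0.66 [435.8, 58.8, 178.2, 264.7]
station 0.81 [524.6, 0.0, 113.6, 391.7]
station 0.63 [433.8, 61.4, 181.4, 260.5]
```

```bash
python3 - <<'E'
from h import *
fit("small_pack",(0.6635,0.2912,np.radians(-16.9)))
print(env.job_done())
E
```

```text
small_pack ['scene', 'side'] [0.6642 0.2915] yaw deg -16.35 rms px 1.43
the job is handed in; nothing more can be done
None
```

The long pack is against the station's front face, square to about 1° and centred to within about 3 mm; the gripper is clear, the short pack has not moved, and the job is handed in. I pushed left, right, left, right; the leads were about 17° left and 15.5° right, but the second left lead reached only 10.5–11° before its corner met the station, and the last right push brought the pack flush.

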